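# Sort brush-shaft sleeves on the gauge pin

## Task

Two plain aluminium spacer sleeves for the shoe-finishing machine's brush shaft stand on the cobbler's bench, equal outside but with different bores. Slide the one whose bore fits over the upright steel gauge pin fully down until it rests on the gauge's base, and leave it there; put the one whose bore is too narrow for the pin into the shallow open wooden reject tray. Either may be done first.

Things in the scene. Friction and masses are not known exactly. Their poses are not given: they have to be found in the camera images.
- sleeve_wide_mid (a point): The sleeve that fits: plain aluminium tube, standing upright, outside diameter 50 mm, height 50 mm, through bore 32 mm in diameter (thin wall, 9 mm), about 0.13 kg. The point is its centre, half-way up (25 mm above its underside); z is its axis. Loose.
- sleeve_narrow_mid (a point): The sleeve that does not fit: plain aluminium tube, standing upright, outside diameter 50 mm, height 50 mm, through bore only 12 mm in diameter (thick wall, 19 mm), about 0.2 kg. The point is its centre, half-way up (25 mm above its underside); z is its axis. Loose.
- pin_foot (a point): Gauge: a fixed upright steel pin, 20 mm in diameter, standing 55 mm above a round dark steel base 90 mm in diameter and 12 mm thick; the top 15 mm of the pin tapers to 6 mm. The point is on the pin's axis at its foot, on the base's upper face (12 mm above the bench); z points up along the pin.
- tray_floor (a point): Reject tray: a fixed shallow open wooden tray, 170 mm (its x) by 150 mm (its y) outside, 30 mm high, walls and floor 5 mm thick. The point is the centre of its inner floor, 5 mm above the bench; z is up.
Not all that is in view belongs to the job. Leave any black or purple look-alike of the part that bears sleeve_narrow_mid alone.

How it is judged:
By the outcome, as a careful person would: the job done as asked, in the order asked, and still so for the second after the job is handed in, with the robot touching nothing.
It also fails if it takes over 58 s, if anything falls off the work surface, if the arm or the gripper's body presses on something with over 40 N, if the wrist force passes 120 N, or if a joint passes its speed limit or range.

## Robot

A 7-joint arm with a two-finger parallel gripper is mounted at the origin on the work surface. World frame = base frame: x ahead of the robot, y to its left, z up, the work surface at z = 0. Lengths are in m, angles in rad, forces in N, time in s.
With the tool pointing down it reaches from about 0.35 to 0.9 m from the base axis. Payload 8.1 kg.
Tool frame: the origin (TCP) lies on the centre line of the jaws, within the pads' length; the fingertips stand 8 mm ahead of it and the grasp point (between the pads) lies 11 mm behind it; z points along the fingers, y is the line along which they close (so a half turn about z gives the same grasp; the last joint's range is limited). The gripper opens to 92 mm and grips with 3 to 60 N. Pads are 19 mm wide; open, the fingers measure 130 mm over their backs; the gripper's body (75 mm by 190 mm) begins 47 mm behind the grasp point.
Start: joints at [-1.291, 0.434, 0.025, 1.573, -0.012, 1.134, -0.075], TCP at [0.233, 0.58, 0.235] pointing down, gripper open.
Joint ranges: [-2.62, 2.62], [-0.44, 2.09], [-1.27, 1.32], [0.08, 2.57], [-1.32, 4.46], [0.12, 2], [-2.74, 2.74]. Speed limits (rad/s): [2.22, 2.22, 3.01, 3.01, 3.14, 3.14, 3.14].

## Interface

Orientations are given as a unit quaternion [w, x, y, z].
In Python, from cell import env gives the robot as it stands.
- The arm moves only by the tool drive_tool, never from a script. Its argument "moves" is one flat list of numbers, 6 for each row, row after row: the shift along the tool's x, y, z in m, then the turn, a rotation vector about the tool's x, y, z in degrees. A call has 1 to 20 rows; each row is the pose to reach, as a shift and turn from the pose commanded when the call began, along the tool's axes at that moment; what a row does not reach only later rows make up. A row lasts 1/8 s, in which the tool goes at most 62.5 mm and 10.7 degrees, less where a joint would pass 70% of its speed; a pose out of reach is approached as far as the arm can. A call with a gripper value outside its range is refused whole. "claw" is the closure, from 0 (fully open) to 1 (shut), set as the call begins (left out, the last holds). The fingers move at their own pace and stop on an object; "newtons" is the grip in N (left out, the last holds). Time passes only in rows, so rows that repeat a pose let the fingers close. It gives the time, the measured TCP pose, the force, the opening and the grip force at its end, in the units of the state.
- env.get_state(): the state, without advancing time (a new reading comes with each control period).
- env.read_camera(name): name is "scene" or "top" or "wrist"; returns a dict with "color" (480x640x3 uint8, red, green, blue), "mtx" (3x3 intrinsics, pixels), "k1" (the pictures are not rectified: a ray, as slopes to the right and down, at radius r is drawn at 1 + k1 r^2 times it, then the intrinsics apply), "pose" (4x4, takes a point from camera to world coordinates). Camera axes: x right, y up, looking along -z (the intrinsics and any distortion apply to the point x, -y, -z); pixel columns grow to the right and rows downward; lengths in m; the calibration is good to about 2 mm. A picture is of the moment at which its call begins. There is no depth.
- env.hand_in(): hands the job in; it is judged then, once.
The state is a dict: "t": time; "qpos": joint angles; "qvel": joint speeds; "joint_efforts": joint torques, N m; "position": TCP position; "tcp_rot": TCP orientation; "contact_force": force on the tool from outside, world axes, zero at the start; "torque": the same for the moment, N m; "gripper_width": finger opening in m; "grasp_force": force on a finger pad.
Only numpy, scipy, OpenCV 4.12 (cv2) and the standard library are available. Lean on these libraries where they do the work, as an engineer would, in place of code of your own. Each camera call takes 0.05 s, during which the arm holds its last target. There are 200 camera calls.

## Working session

There is one attempt and no reset: what is moved stays moved. The work goes in short steps, Python scripts to look and compute and a tool call to move; the robot and the scene stay as the last step left them, time stands still between calls to the robot, and variables do not carry over. Pictures are saved under pics/ and viewed, at most 10 in all, crops included, and the job is handed in when it is done.

Besides the shell and the picture viewer there is one more tool, called after ">>>" in YAML: its name, and indented under it one key for each argument. drive_tool: Moves the arm, as the interface text tells. Its arguments: {"type":"object","properties":{"moves":{"type":"array"},"claw":{"type":"number"},"newtons":{"type":"number"}},"required":["moves"]}

```bash
mkdir -p pics; ls
cat > h.py <<'E'
import numpy as np, cv2
from cell import env
def ray(c,u,v):
    K=c["mtx"];d=np.array([(u-K[0,2])/K[0,0],(v-K[1,2])/K[1,1]]);s=d.copy()
    for _ in range(20): s=d/(1+c["k1"]*(s@s))
    P=np.array(c["pose"]);return P[:3,3],P[:3,:3]@np.array([s[0],-s[1],-1])
def onz(c,u,v,z):
    o,r=ray(c,u,v);return o+r*(z-o[2])/r[2]
def proj(c,p):
    P=np.array(c["pose"]);q=P[:3,:3].T@(np.array(p)-P[:3,3]);s=np.array([q[0],-q[1]])/-q[2]
    s=s*(1+c["k1"]*(s@s));K=c["mtx"];return K[0,0]*s[0]+K[0,2],K[1,1]*s[1]+K[1,2]
E
python3 - <<'E'
from h import *
for n in("scene","top"):
    c=env.read_camera(n);cv2.imwrite(f"pics/{n}0.png",c["color"][...,::-1]);print(n,np.round(c["pose"],3).tolist(),c["mtx"][0][0],c["k1"])
s=env.get_state();print(s)
E
```

```text
pics
scene [[0.818, -0.481, 0.317, 0.811], [0.576, 0.677, -0.458, -0.383], [0.006, 0.557, 0.831, 0.721], [0.0, 0.0, 0.0, 1.0]] 503.42810758375566 -0.043698722029735085
top [[0.009, 0.996, -0.091, 0.437], [-1.0, 0.009, 0.001, -0.015], [0.002, 0.091, 0.996, 1.254], [0.0, 0.0, 0.0, 1.0]] 568.2024036831527 -0.031067762328140215
{'t': 0.1, 'qpos': array([-1.29062156,  0.43516153,  0.02497743,  1.57398519, -0.01158485,
        1.13398868, -0.07509167]), 'qvel': array([ 0.00110598, -0.0024975 ,  0.00042147, -0.00433405, -0.00035239,
        0.00031934,  0.00037326]), 'joint_efforts': array([ 2.54426668e-03, -6.69121027e+01,  9.87582989e-01, -3.15139568e+01,
       -6.06241403e-02,  3.73921415e-02,  3.78538937e-05]), 'position': array([0.23332694, 0.57934617, 0.23402647]), 'tcp_rot': array([-6.20805083e-05,  1.90249519e-01,  9.81735520e-01, -6.96260937e-04]), 'contact_force': array([-0.12893607, -0.15668966, -0.1853635 ]), 'torque': array([ 0.00233969, -0.04070089,  0.0113521 ]), 'grasp_force': 0.0, 'gripper_width': 0.09162722983812846}
```

View pics/top0.png

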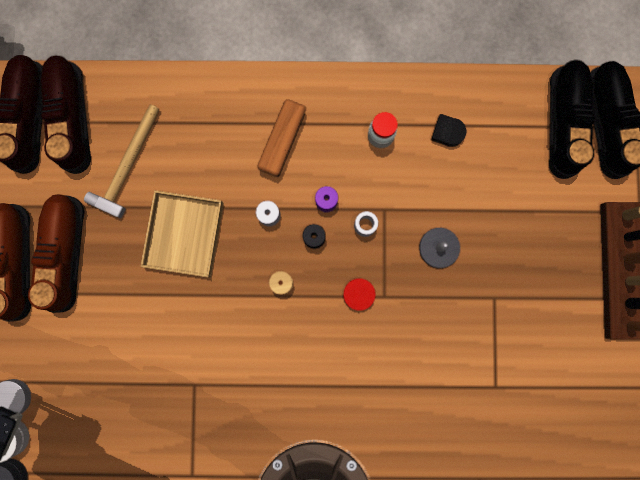

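View pics/scene0.png

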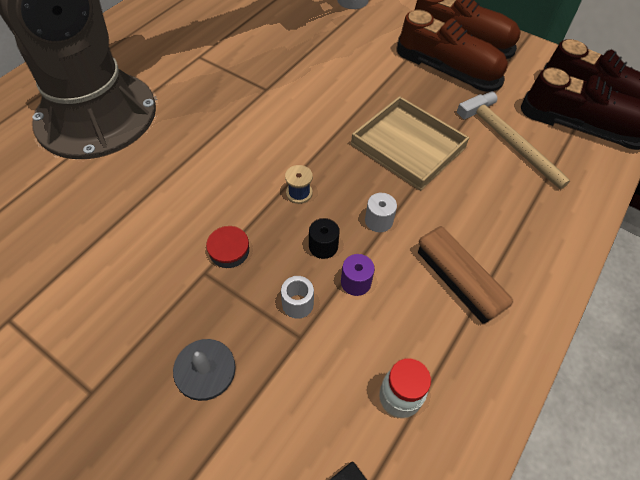

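The top view shows several sleeve-like things:
- Silver with a small bore (267,213).
- Silver with a wide bore (366,223).
- Black (314,236) and purple (327,198) look-alikes.
- A thread spool (281,283).

The two silver ones fit the description: the narrow sleeve at (267,213) and the wide one at (366,223). The pin is at (440,248) and the tray at (182,235). I'll measure these and confirm with a crop.

Run:
```python
from h import *
c=env.read_camera("top");s=env.read_camera("scene")
def blob(im,u,v,r,f):
    hsv=cv2.cvtColor(im,cv2.COLOR_RGB2HSV);m=f(hsv).astype(np.uint8)
    w=np.zeros_like(m);cv2.circle(w,(u,v),r,1,-1);m=m*w
    cs=cv2.findContours(m,cv2.RETR_EXTERNAL,cv2.CHAIN_APPROX_NONE)[0]
    k=max(cs,key=cv2.contourArea);return cv2.minEnclosingCircle(k),cv2.fitEllipse(k)
# bright top rings
for nm,cam,u,v in(("narrow",c,267,213),("wide",c,366,223),("narrow",s,382,203),("wide",s,297,291)):
    (ce,r),e=blob(cam["color"],u,v,26,lambda h:(h[...,1]<50)&(h[...,2]>185))
    print(nm,np.round(e[0],1),np.round(e[1],1),np.round(onz(cam,*e[0],.05),4))
(ce,r),e=blob(c["color"],440,248,32,lambda h:(h[...,1]<70)&(h[...,2]<150))
print("base",ce,r,e,onz(c,*e[0],.012))
(ce,r),e=blob(s["color"],204,369,45,lambda h:(h[...,1]<70)&(h[...,2]<190))
print("base scene",ce,r,e,onz(s,*e[0],.012))
for cam,pts in((c,[(153,192),(221,201),(209,277),(143,268)]),(s,[(401,99),(467,141),(420,186),(352,141)])):
    q=np.array([onz(cam,*p,.03) for p in pts]);print(np.round(q,3).tolist(),q.mean(0))
a=cv2.resize(c["color"][170:310,130:480],None,fx=2.2,fy=2.2,interpolation=2)
b=cv2.resize(s["color"][160:420,160:440],None,fx=1.05,fy=1.05)
im=np.zeros((a.shape[0]+b.shape[0],a.shape[1],3),np.uint8);im[:a.shape[0]]=a;im[a.shape[0]:,:b.shape[1]]=b
cv2.imwrite("pics/crop1.png",im[...,::-1])
```

```text
narrow [267.  211.5] [21.6 21.7] [0.6176 0.1052 0.05  ]
wide [366.4 222.4] [21.3 21.9] [ 0.5962 -0.1076  0.05  ]
narrow [382.  203.8] [21.7 27.6] [0.618  0.1061 0.05  ]
wide [296.9 290. ] [27.9 30.9] [ 0.5967 -0.1071  0.05  ]
base (439.19232177734375, 247.6692352294922) 20.152402877807617 ((439.2931823730469, 247.5620574951172), (39.04697799682617, 39.52398681640625), 133.51795959472656) [ 0.54706029 -0.27099714  0.012     ]
base scene (203.6487579345703, 368.7479248046875) 32.07163619995117 ((203.71304321289062, 369.1719665527344), (57.95138168334961, 63.57042694091797), 50.41061019897461) [ 0.55021321 -0.27299167  0.012     ]
[[0.662, 0.358, 0.03], [0.643, 0.208, 0.03], [0.477, 0.23, 0.03], [0.495, 0.373, 0.03]] [0.56922863 0.29207755 0.03      ]
[[0.508, 0.374, 0.03], [0.668, 0.345, 0.03], [0.647, 0.194, 0.03], [0.49, 0.217, 0.03]] [0.57816208 0.28231183 0.03      ]
```

View pics/crop1.png

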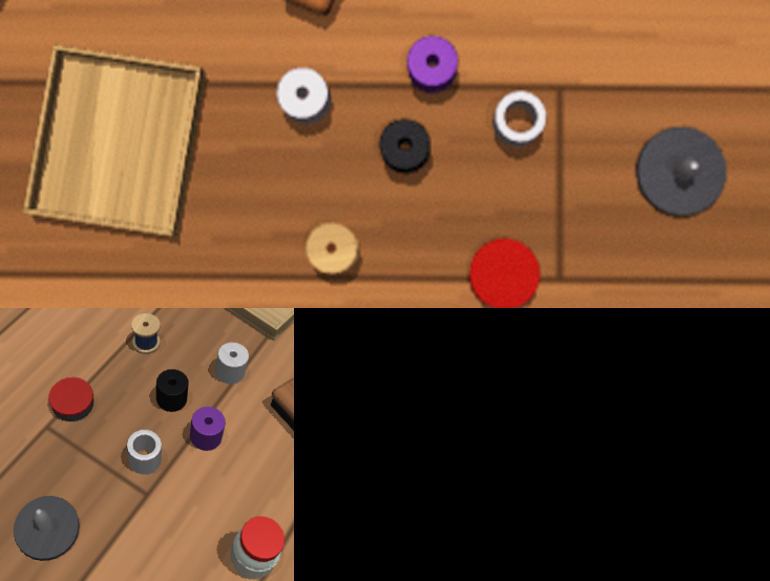

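The crop confirms it: in the top view, the white sleeve with the small hole is the narrow one and the thin ring is the wide one, while black, purple and the spool are distractors. I'll move to hover above the narrow sleeve.

>>> drive_tool:
  moves: [-0.534,-0.296,0.074,0,0,68,-0.534,-0.296,0.074,0,0,68,-0.534,-0.296,0.074,0,0,68,-0.534,-0.296,0.074,0,0,68,-0.534,-0.296,0.074,0,0,68,-0.534,-0.296,0.074,0,0,68,-0.534,-0.296,0.074,0,0,68,-0.534,-0.296,0.074,0,0,68,-0.534,-0.296,0.074,0,0,68,-0.534,-0.296,0.074,0,0,68,-0.534,-0.296,0.074,0,0,68,-0.534,-0.296,0.074,0,0,68,-0.534,-0.296,0.074,0,0,68,-0.534,-0.296,0.074,0,0,68,-0.534,-0.296,0.074,0,0,68,-0.534,-0.296,0.074,0,0,68]
  claw: 0
  newtons: 25

```text
t: 2.2
position: [0.6181, 0.1061, 0.1609]
tcp_rot: [0.0, 0.707, 0.708, 0.0]
contact_force: [-0.1, -0.6, -0.6]
gripper_width: 0.0918
grasp_force: 0.0
```

```bash
cat >> h.py <<'E'
from scipy.spatial.transform import Rotation as Ro
def to(p):
    "shift in tool axes from the measured pose to world p"
    s=env.get_state();R=Ro.from_quat(s["tcp_rot"],scalar_first=True).as_matrix()
    print("t",round(s["t"],2),"pos",np.round(s["position"],4),"F",np.round(s["contact_force"],1),"w",round(s["gripper_width"],4),"tool x,y",np.round(R[:,:2].T,3).tolist())
    print("shift",np.round(R.T@(np.array(p)-s["position"]),4))
def ring(c,z,u0=None,lo=150):
    h=cv2.cvtColor(c["color"],cv2.COLOR_RGB2HSV);m=((h[...,1]<50)&(h[...,2]>lo)).astype(np.uint8)
    for k in cv2.findContours(m,cv2.RETR_EXTERNAL,cv2.CHAIN_APPROX_NONE)[0]:
        if cv2.contourArea(k)>300:
            e=cv2.fitEllipse(k);print(np.round(e[0],1),np.round(e[1],1),np.round(onz(c,*e[0],z),4))
E
python3 - <<'E'
from h import *
c=env.read_camera("wrist");cv2.imwrite("pics/w1.png",c["color"][...,::-1]);to((.618,.1056,.024))
print(proj(c,(.618,.1056,.05)));ring(c,.05,lo=185)
E
```

```text
t 2.25 pos [0.6182 0.1059 0.1608] F [0.5 0.3 0.2] w 0.0919 tool x,y [[-0.001, 1.0, 0.0], [1.0, 0.001, 0.0]]
shift [-0.0003 -0.0002  0.1368]
(np.float64(320.86134804219637), np.float64(238.55943905600245))
[313.2 250.3] [35.1 66.3] [0.6123 0.0965 0.05  ]
[316.4 218.2] [21.9 50.8] [0.6148 0.121  0.05  ]
```

View pics/w1.png

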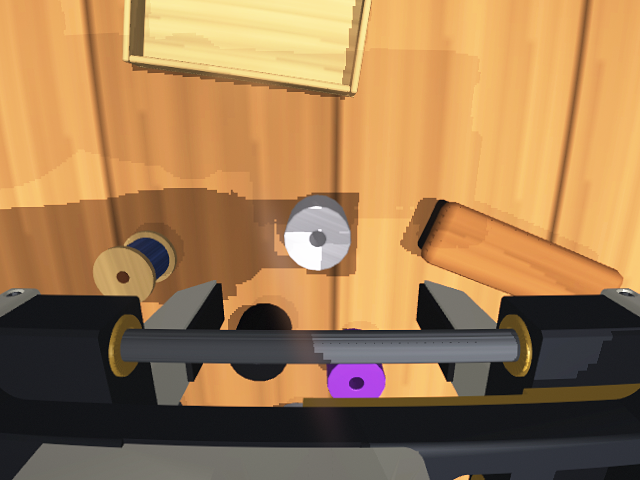

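The wrist view shows the narrow sleeve's bore at (317,238), about 2 mm from its predicted position. I'll go down and grip.

>>> drive_tool:
  moves: [0,-0.001,0.05,0,0,0,0,-0.001,0.09,0,0,0,0,-0.001,0.115,0,0,0,0,-0.001,0.13,0,0,0,0,-0.001,0.136,0,0,0,0,-0.001,0.136,0,0,0]

```text
t: 3.0
position: [0.6176, 0.1057, 0.0251]
tcp_rot: [0.0, 0.707, 0.707, 0.0]
contact_force: [0.4, 0.0, -0.2]
gripper_width: 0.0916
grasp_force: 0.0
```

>>> drive_tool:
  moves: [0,0,0,0,0,0,0,0,0,0,0,0,0,0,0,0,0,0,0,0,0,0,0,0,0,0,0,0,0,0,0,0,0,0,0,0,0,0,0,0,0,0,0,0,0,0,0,0]
  claw: 1
  newtons: 25

```text
t: 4.0
position: [0.6171, 0.1057, 0.0248]
tcp_rot: [-0.0, 0.707, 0.708, -0.0]
contact_force: [-2.3, -0.4, 3.1]
gripper_width: 0.049
grasp_force: 25.0
```

>>> drive_tool:
  moves: [0,0,-0.03,0,0,0,0,0,-0.07,0,0,0,0.03,-0.008,-0.09,0,0,1,0.07,-0.018,-0.09,0,0,3,0.11,-0.028,-0.09,0,0,5,0.15,-0.038,-0.09,0,0,7,0.175,-0.043,-0.09,0,0,7,0.181,-0.044,-0.09,0,0,7,0.181,-0.044,-0.07,0,0,7,0.181,-0.044,-0.04,0,0,7,0.181,-0.044,-0.02,0,0,7,0.181,-0.044,-0.01,0,0,7,0.181,-0.044,-0.006,0,0,7,0.181,-0.044,-0.006,0,0,7,0.181,-0.044,-0.006,0,0,7]

```text
t: 5.88
position: [0.5736, 0.2869, 0.0315]
tcp_rot: [0.0, 0.749, 0.663, 0.001]
contact_force: [0.1, -0.2, -2.4]
gripper_width: 0.0491
grasp_force: 25.0
```

Run:
```python
from h import *
c=env.read_camera("top");w=env.read_camera("wrist")
a=np.hstack([cv2.resize(c["color"][140:320,110:310],(400,360)),cv2.resize(w["color"],(400,360))])
cv2.imwrite("pics/tray.png",a[...,::-1]);to((.573,.287,.03))
```

```text
t 5.97 pos [0.5734 0.2869 0.0314] F [ 0.1  0.7 -1. ] w 0.0492 tool x,y [[0.121, 0.993, 0.001], [0.993, -0.121, 0.001]]
shift [ 0.0001 -0.0004  0.0014]
```

View pics/tray.png

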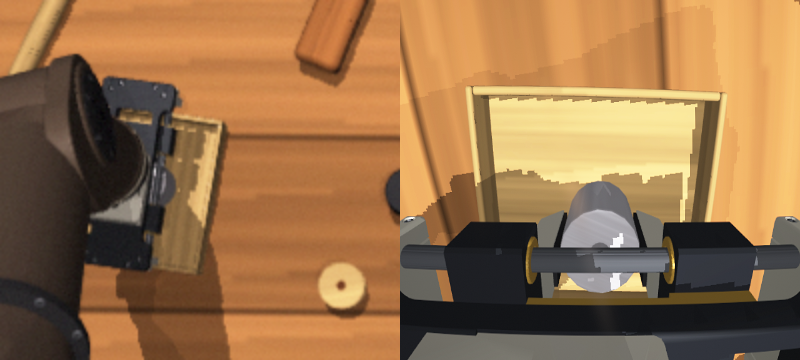

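The wrist view shows the sleeve held inside the tray walls, clear on both sides, with its bore near (600,245). I'll release it.

>>> drive_tool:
  moves: [0,0,0.001,0,0,0,0,0,0.001,0,0,0]

```text
t: 6.22
position: [0.573, 0.2867, 0.0298]
tcp_rot: [-0.0, 0.749, 0.663, 0.0]
contact_force: [-0.8, -0.1, -1.9]
gripper_width: 0.0488
grasp_force: 25.0
```

>>> drive_tool:
  moves: [0,0,0,0,0,0,0,0,0,0,0,0,0,0,0,0,0,0,0,0,0,0,0,0,0,0,-0.02,0,0,0,0,0,-0.06,0,0,0,0,0,-0.11,0,0,0,0,0,-0.13,0,0,0,0,0,-0.13,0,0,0]
  claw: 0.28

```text
t: 7.35
position: [0.5743, 0.2871, 0.163]
tcp_rot: [0.0, 0.749, 0.663, 0.002]
contact_force: [-0.4, -0.8, -0.6]
gripper_width: 0.0661
grasp_force: 0.0
```

Run:
```python
from h import *
w=env.read_camera("wrist");to((.5965,-.1074,.16))
cv2.imwrite("pics/w3.png",w["color"][...,::-1])
```

```text
t 7.4 pos [0.5734 0.2868 0.1612] F [ 1.1 -0.3  0.3] w 0.066 tool x,y [[0.121, 0.993, 0.002], [0.993, -0.121, 0.002]]
shift [-0.3886  0.0705  0.0007]
```

>>> drive_tool:
  moves: [-0.04,0.007,0,0,0,0,-0.09,0.016,0,0,0,0,-0.14,0.025,0,0,0,0,-0.19,0.034,0,0,0,0,-0.24,0.043,0,0,0,0,-0.29,0.053,0,0,0,0,-0.34,0.062,0,0,0,0,-0.375,0.068,0,0,0,0,-0.388,0.07,0,0,0,0,-0.388,0.07,0,0,0,0,-0.388,0.07,0,0,0,0]
  claw: 0

```text
t: 8.78
position: [0.5957, -0.1047, 0.1593]
tcp_rot: [-0.001, 0.748, 0.664, 0.0]
contact_force: [0.1, -0.1, -1.0]
gripper_width: 0.0917
grasp_force: 0.0
```

Run:
```python
from h import *
w=env.read_camera("wrist");to((.5965,-.1074,.024))
print(proj(w,(.5965,-.1074,.05)))
c=env.read_camera("top")
a=np.hstack([cv2.resize(c["color"][160:310,120:290],(340,300)),cv2.resize(w["color"],(400,300))])
cv2.imwrite("pics/w4.png",a[...,::-1])
```

```text
t 8.82 pos [ 0.5957 -0.1047  0.1594] F [0.1 0.5 0.9] w 0.0918 tool x,y [[0.118, 0.993, 0.001], [0.993, -0.118, -0.001]]
shift [-0.0027  0.0012  0.1354]
(np.float64(322.61597753608737), np.float64(241.94944119123525))
```

View pics/w4.png

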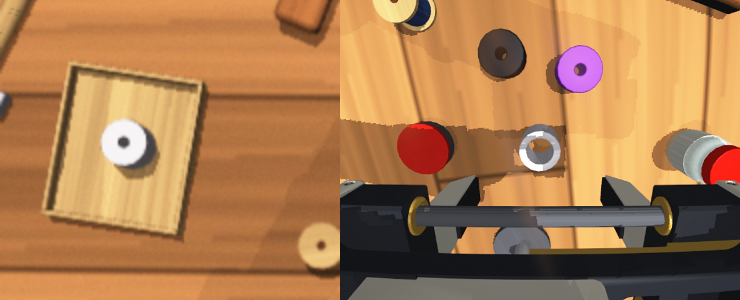

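The narrow sleeve stands in the tray (left half, 125,143). The wide ring is at wrist pixel (320,240), under the jaws and clear of the fingers. I'll go down and grip.

>>> drive_tool:
  moves: [-0.002,0.001,0.05,0,0,0,-0.002,0.001,0.09,0,0,0,-0.002,0.001,0.115,0,0,0,-0.002,0.001,0.13,0,0,0,-0.002,0.001,0.135,0,0,0,-0.002,0.001,0.135,0,0,0]

```text
t: 9.62
position: [0.5969, -0.1089, 0.0252]
tcp_rot: [0.0, 0.748, 0.663, 0.0]
contact_force: [0.3, -0.5, -0.5]
gripper_width: 0.0918
grasp_force: 0.0
```

>>> drive_tool:
  moves: [0,0,0,0,0,0,0,0,0,0,0,0,0,0,0,0,0,0,0,0,0,0,0,0,0,0,0,0,0,0,0,0,0,0,0,0,0,0,0,0,0,0,0,0,0,0,0,0]
  claw: 1
  newtons: 20

```text
t: 10.62
position: [0.5963, -0.1091, 0.0248]
tcp_rot: [-0.0, 0.749, 0.663, -0.0]
contact_force: [-2.1, 0.6, 2.1]
gripper_width: 0.0494
grasp_force: 20.0
```

>>> drive_tool:
  moves: [0,0,-0.03,0,0,0,0,0,-0.07,0,0,0,0,0,-0.1,0,0,0,0,0,-0.11,0,0,0,0,0,-0.11,0,0,0]

```text
t: 11.25
position: [0.5964, -0.1089, 0.1345]
tcp_rot: [0.0, 0.748, 0.663, 0.0]
contact_force: [-0.0, 0.1, -2.5]
gripper_width: 0.0496
grasp_force: 20.0
```

Run:
```python
from h import *
w=env.read_camera("wrist");to((.5485,-.272,.134))
c=env.read_camera("top");s=env.read_camera("scene")
a=np.hstack([cv2.resize(s["color"],(400,300)),cv2.resize(w["color"],(400,300))])
cv2.imwrite("pics/w5.png",a[...,::-1])
# pin tip: two-view triangulation with brightest spot near pin in top / tip in scene from first pictures
s0=cv2.imread("pics/scene0.png");c0=cv2.imread("pics/top0.png")
for p in((.5485,-.272,.012),(.5485,-.272,.067)): print(proj(s,p),proj(c,p))
b=np.hstack([cv2.resize(s0[320:420,155:255],(400,400),interpolation=2),cv2.resize(c0[223:273,415:465],(400,400),interpolation=2)])
cv2.imwrite("pics/pin.png",b)
```

```text
t 11.3 pos [ 0.5959 -0.1088  0.1337] F [ 0.7  0.1 -1.9] w 0.0493 tool x,y [[0.121, 0.993, 0.0], [0.993, -0.121, -0.001]]
shift [-0.1677 -0.0274 -0.0003]
(np.float64(203.28070019400218), np.float64(367.9552970188055)) (np.float64(439.7419889809406), np.float64(246.91376512626786))
(np.float64(196.24379248556497), np.float64(354.4055255920813)) (np.float64(445.1234507090631), np.float64(244.61465643970698))
```

View pics/pin.png

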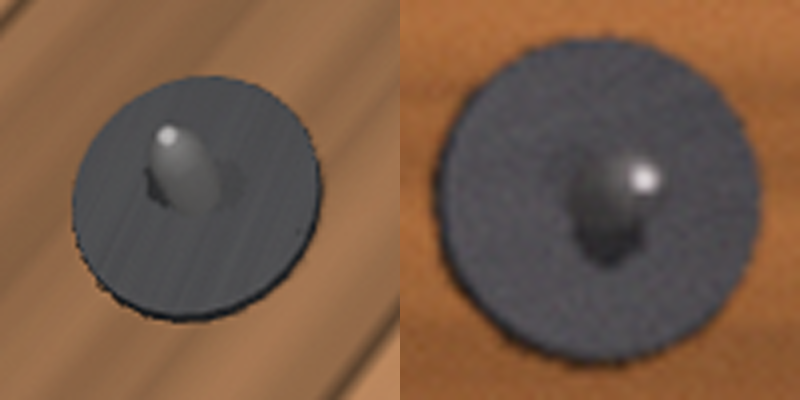

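The close-up shows the pin tip at scene (196.8,353.5) and top (445.4,245.5), within 1 px of the prediction. The pin axis is therefore about (0.5475, −0.2715), so I'll carry the sleeve over it.

>>> drive_tool:
  moves: [-0.03,-0.005,0,0,0,0,-0.07,-0.012,0,0,0,0,-0.11,-0.018,0,0,0,0,-0.145,-0.024,0,0,0,0,-0.163,-0.027,0,0,0,0,-0.1685,-0.0283,0,0,0,0,-0.1685,-0.0283,0,0,0,0,-0.1685,-0.0283,0.01,0,0,0,-0.1685,-0.0283,0.02,0,0,0,-0.1685,-0.0283,0.03,0,0,0,-0.1685,-0.0283,0.03,0,0,0,-0.1685,-0.0283,0.03,0,0,0]

```text
t: 12.9
position: [0.5481, -0.273, 0.1048]
tcp_rot: [0.0, 0.749, 0.663, -0.0]
contact_force: [-0.8, 0.1, -1.6]
gripper_width: 0.0497
grasp_force: 20.0
```

Run:
```python
from h import *
s=env.read_camera("scene");w=env.read_camera("wrist");to((.5475,-.2725,.037))
a=np.hstack([cv2.resize(s["color"][240:420,110:310],(400,360),interpolation=2),cv2.resize(w["color"],(400,360))])
cv2.imwrite("pics/w6.png",a[...,::-1])
p=env.get_state()["position"];zt=p[2]+.0252
for d in((0,0),(0,.0015)): print(proj(s,(p[0]+d[0],p[1]+d[1],zt)),proj(w,(p[0]+d[0],p[1]+d[1],zt)))
```

```text
t 13.0 pos [ 0.5482 -0.2731  0.1051] F [-0.2  0.4 -1.7] w 0.0492 tool x,y [[0.121, 0.993, -0.0], [0.993, -0.121, 0.001]]
shift [ 0.0005 -0.0008  0.0681]
(np.float64(186.0984945582021), np.float64(336.8804109165521)) (np.float64(321.53478717276084), np.float64(337.2167086731497))
(np.float64(186.91866416184072), np.float64(335.9595206348441)) (np.float64(321.0677283237654), np.float64(333.82741098262954))
```

View pics/w6.png

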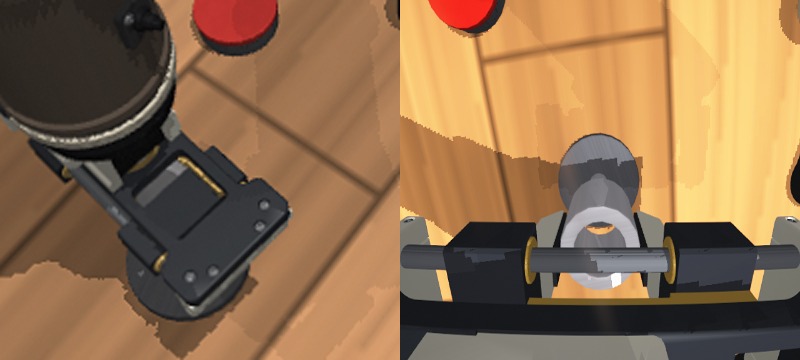

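The wrist view shows the ring centre at about pixel (320,330), so the sleeve sits 2–3 mm ahead of the TCP. A 1 mm correction centres it, and then I'll lower it.

>>> drive_tool:
  moves: [-0.001,-0.0005,0.005,0,0,0,-0.001,-0.0005,0.011,0,0,0,-0.001,-0.0005,0.017,0,0,0,-0.001,-0.0005,0.023,0,0,0,-0.001,-0.0005,0.028,0,0,0,-0.001,-0.0005,0.028,0,0,0]

```text
t: 13.75
position: [0.5471, -0.2737, 0.0762]
tcp_rot: [-0.0, 0.749, 0.663, -0.0]
contact_force: [-0.0, 0.4, -1.4]
gripper_width: 0.0493
grasp_force: 20.0
```

>>> drive_tool:
  moves: [0,0,0.006,0,0,0,0,0,0.012,0,0,0,0,0,0.018,0,0,0,0,0,0.024,0,0,0,0,0,0.03,0,0,0,0,0,0.034,0,0,0,0,0,0.037,0,0,0,0,0,0.039,0,0,0,0,0,0.039,0,0,0]

```text
t: 14.88
position: [0.5473, -0.2739, 0.0377]
tcp_rot: [-0.0, 0.749, 0.663, 0.0]
contact_force: [-0.0, 0.0, -1.4]
gripper_width: 0.0495
grasp_force: 20.0
```

Bottom is about 1 mm above the base with no side force. I'll lower the last bit, release it, and retreat straight up.

>>> drive_tool:
  moves: [0,0,0.001,0,0,0,0,0,0.001,0,0,0]

```text
t: 15.12
position: [0.5474, -0.2739, 0.0368]
tcp_rot: [0.0, 0.749, 0.663, 0.0]
contact_force: [-0.7, 1.0, -1.1]
gripper_width: 0.0493
grasp_force: 20.0
```

>>> drive_tool:
  moves: [0,0,0,0,0,0,0,0,0,0,0,0,0,0,0,0,0,0,0,0,0,0,0,0,0,0,0,0,0,0,0,0,-0.02,0,0,0,0,0,-0.06,0,0,0,0,0,-0.11,0,0,0,0.05,-0.02,-0.15,0,0,0,0.1,-0.04,-0.15,0,0,0,0.15,-0.06,-0.15,0,0,0,0.2,-0.08,-0.15,0,0,0,0.2,-0.08,-0.15,0,0,0,0.2,-0.08,-0.15,0,0,0]
  claw: 0

```text
t: 16.88
position: [0.4923, -0.066, 0.1869]
tcp_rot: [0.0, 0.748, 0.663, 0.0]
contact_force: [-0.1, -0.5, 0.3]
gripper_width: 0.0919
grasp_force: 0.0
```

Run:
```python
from h import *
s=env.read_camera("scene");c=env.read_camera("top");st=env.get_state();print(st["t"],st["position"],st["contact_force"])
a=np.hstack([cv2.resize(s["color"],(480,360)),cv2.resize(c["color"][223:273,415:465],(320,360),interpolation=2)])
cv2.imwrite("pics/end.png",a[...,::-1])
```

```text
16.975 [ 0.49233848 -0.06704559  0.18684875] [ 0.55424126 -0.85250696  0.20051507]
```

View pics/end.png

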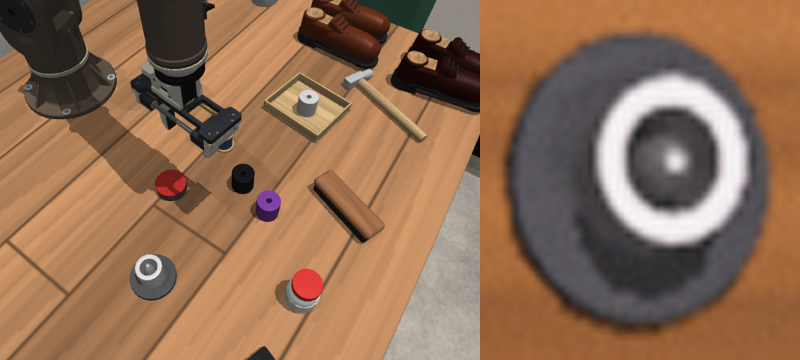

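The wide sleeve is seated on the pin, with the tip showing through its bore at scene crop (148,267). The narrow sleeve stands in the tray at (308,103), and everything else is undisturbed. I'll hand it in.

```bash
python3 -c "
from cell import env
print(env.hand_in())"
```

```text
the job is handed in; nothing more can be done
None
```

The wide sleeve is seated on the gauge pin down at its base and the narrow one stands in the reject tray; I handed the job in at about 17 s (no verdict was returned).

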